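Clear the stirrer's bottle well and load the next bottle

TASK

One of the two bottle blocks on the hotplate stirrer is free, but a stir bar has been left behind in its well: feel for it gently with the fingertips, take it out and lay it in the steel dish. Then stand the lying bottle upright on the bench and let go of it, take it again, and set it gently down into the cleared well so that it sits upright and fully home. Leave the bottle in the other block, the beaker and the vial as they are.

Things in the scene. Friction and masses are not known exactly. Their poses are not given: they have to be found in the camera images.
- stirrer: Two-position hotplate stirrer, fixed: a steel box 360 x 150 mm and 62 mm high with a black top, carrying two square aluminium bottle blocks (98 x 98 mm, tops 107 mm above the bench) 150 mm apart, each with one round open well. Origin: centre of its underside, on the bench; x runs along its long side, z up.
- well_a (a point): Centre of the floor of one round well, 70 mm above the bench: 68 mm across, 37 mm deep, flat floor, rim 2 mm chamfered. One of well_a and well_b is free (the stir bar is in it), the other holds bottle_in_use; which is which changes.
- well_b (a point): Centre of the floor of the other well, same sizes as well_a.
- stir_bar: White plastic-coated stir bar, an eight-sided bar 40 mm long and 10 mm across its flats, about 16 g, lying flat on the floor of the free well, near its centre, turned any way. Origin: centre of its underside; x runs along it, z up.
- dish: Round shallow stainless dish, 0.3 kg, loose on the bench: 114 mm across its rim, 20 mm high, floor 3 mm thick. The bench beyond it, as far as the beaker and the vial, is clear. Origin: centre of its underside; z up.
- tray: White plastic tray, fixed, 200 x 180 mm with an edge 14 mm high; four round ribs 10 mm high run along its x, 20 and 60 mm either side of the middle. Origin: centre of its underside; x runs along its long side, which lies roughly across the robot's front, pointing to its left.
- bottle: The bottle to load: round closed amber glass bottle, 0.17 to 0.34 kg, body 64 mm across up to 68 mm from its base, then a shoulder and a black screw cap 54 mm across from 84 to 110 mm. It lies on the tray's two middle ribs, its axis 36 mm above the bench and along the tray's x, the cap towards the tray's +x. Origin: centre of its base; z runs from base to cap along its axis.
- bottle_in_use: An identical bottle already standing in the other well; leave it. Origin: centre of its base; z towards its cap.
- beaker: Glass beaker, 60 mm across, 85 mm high, standing on the far side of the bench; leave it. Origin: centre of its underside.
- vial: Small glass vial with an aluminium crimp cap, 23 mm across, 51 mm high, standing on the far side of the bench; leave it. Origin: centre of its underside.
Not all that is in view belongs to the job. Several things look just like the dish: the one meant starts farthest from the robot's base.

How it is judged (in metres and radians):
On the way, in this order (a step that is already met when the one before it is completed fails the run):
1. the fingertips have felt the stir bar while it lies in the well (contact force between the fingers and stir_bar above 0.3 N and (horizontal distance between stir_bar and well_a below 0.03 m or horizontal distance between stir_bar and well_b below 0.03 m) and height (world z) of stir_bar below 0.085 m), for 0.1 s.
2. the stir bar lies in the dish, let go (horizontal distance between stir_bar and dish below 0.052 m and z of stir_bar in the frame of dish below 0.016 m and linear speed of stir_bar below 0.02 m/s and contact force between the fingers and stir_bar below 0.1 N), for 0.2 s.
3. the bottle stands upright on the bench, let go and at rest (angle between bottle's own z axis and vertical below 0.08 rad and height (world z) of bottle below 0.015 m and contact force between the fingers and bottle below 0.1 N and linear speed of bottle below 0.02 m/s), for 0.2 s.
At the end, for the whole second after the job is handed in: The bottle stands in the free well, within 4 mm of its centre, its base within 4 mm of the well floor, upright within 0.05 rad; the stir bar lies in the dish (within 52 mm of its centre, under 16 mm above its underside); both released and at rest (all of step 2 and ((horizontal distance between bottle and well_a below 0.004 m and z of bottle in the frame of well_a below 0.004 m) or (horizontal distance between bottle and well_b below 0.004 m and z of bottle in the frame of well_b below 0.004 m)) and angle between bottle's own z axis and vertical below 0.05 rad and linear speed of bottle below 0.02 m/s); the robot touches nothing.
It fails at once if the bottle dropped into the well instead of being lowered (over 0.35 m/s inside it) ((horizontal distance between bottle and well_a below 0.01 m or horizontal distance between bottle and well_b below 0.01 m) and height (world z) of bottle below 0.105 m and linear speed of bottle above 0.35 m/s).
It fails at once if the bottle knocked hard against the stirrer (over 40 N) (contact force between bottle and stirrer above 40 N).
It fails at once if the fingers pressed hard on the stirrer (over 40 N) (contact force between the fingers and stirrer above 40 N).
It fails at once if the bottle in use lifted, tipped or shifted (distance of bottle_in_use from where it was at the start of the episode above 0.02 m or angle between bottle_in_use's own z axis and vertical above 0.2 rad).
It fails at once if the beaker or the vial moved or knocked over (distance of any of beaker, vial from where it was at the start of the episode above 0.03 m or angle between any of beaker, vial's own z axis and vertical above 0.4 rad).
It also fails if it takes over 72 s, if anything falls off the work surface, if the arm or the gripper's body presses on something with over 40 N, if the wrist force passes 120 N, or if a joint passes its speed limit or range.

ROBOT

A 7-joint arm with a two-finger parallel gripper is mounted at the origin on the work surface. World frame = base frame: x ahead of the robot, y to its left, z up, the work surface at z = 0. Lengths are in m, angles in degrees, forces in N, time in s.
With the tool pointing down it reaches from about 0.35 to 0.9 m from the base axis. Payload 7.2 kg.
Tool frame: the origin (TCP) lies on the mounting face of the last link; the fingertips stand 182 mm ahead of it and the grasp point (between the pads) lies 163 mm ahead of it; z points along the fingers, y is the line along which they close (so a half turn about z gives the same grasp; the last joint's range is limited). The gripper opens to 88 mm and grips with 3 to 60 N. Pads are 20 mm wide; open, the fingers measure 115 mm over their backs; the gripper's body (75 mm by 178 mm) begins 61 mm behind the grasp point.
Start: joints at [-75.069, 23.554, -0.728, 91.456, 0.321, 64.991, -4.71], TCP at [0.202, 0.592, 0.405] pointing down, gripper open.
Joint ranges: [-169.25, 169.25], [-16.82, 113.86], [-84.01, 82.57], [7.8, 145.47], [-59.2, 239.2], [7.22, 106.19], [-163.78, 163.78]. Speed limits (degrees/s): [136.94, 136.94, 172.46, 172.46, 180, 180, 180].

INTERFACE

Orientations are given as [roll, pitch, yaw] about the fixed x, y, z axes, in that order (R = Rz(yaw) Ry(pitch) Rx(roll)).
In Python, from station import robot, eyes gives the robot as it stands.
- The arm moves only by the tool arm_command, never from a script. Its argument "motion" is a list of rows, each a list of 7 numbers: the shift along the tool's x, y, z in units of 40 mm (1.0 is 40 mm), then the turn, a rotation vector about the tool's x, y, z in units of 5 degrees (1.0 is 5 degrees), then the gripper's target within -1 to 1 (fully open at 1, half-way at 0, shut at -1). In form: [[tx, ty, tz, rx, ry, rz, claw], ...]. A call has exactly 10 rows; each row is the pose to reach, as a shift and turn from the pose commanded when the call began, along the tool's axes at that moment; what a row does not reach only later rows make up. A row lasts 1/10 s, in which the tool goes at most 50 mm and 8.59 degrees, less where a joint would pass 70% of its speed; a pose out of reach is approached as far as the arm can. A call with a gripper value outside its range is refused whole. The fingers move at their own pace and stop on an object; "grip_force" is the grip in N (left out, the last holds). Time passes only in rows, so rows that repeat a pose let the fingers close, or fill a call up. It gives the time, the measured TCP pose, the force, the opening and the grip force at its end, in the units of the state.
- robot.state(): the state, without advancing time (a new reading comes with each control period).
- eyes.grab_frame(name): name is "scene" or "side" or "wrist"; returns (picture, depth): 400x640x3 uint8, blue, green, red; 400x640 float32, m along the optical axis (not along the pixel's ray), 0 where there is no reading.
- eyes.calibration(name): a dict with "intrinsics" (3x3 intrinsics, pixels), "R" (3x3) and "t" (3): a world point X has camera coordinates R X + t. Camera axes: x right, y down, z forward; pixel columns grow to the right and rows downward; lengths in m; the calibration is good to about 2 mm. A picture is of the moment at which its call begins: read the wrist's pose just before it. calibration takes no time and is no camera call; for the wrist camera it gives the pose at the moment of the call.
- robot.hand_in(): hands the job in; it is judged then, once.
The state is a dict: "time": time; "joint_pos": joint angles; "qd": joint speeds; "joint_efforts": joint torques, N m; "eef_pos": TCP position; "orientation": TCP orientation; "ft_force": force on the tool from outside, world axes, zero at the start; "moment": the same for the moment, N m; "width": opening from 0.0 (shut) to 1.0 (fully open); "grip_force": force on a finger pad.
Only numpy, scipy, OpenCV 4.12 (cv2) and the standard library are available. Lean on these libraries where they do the work, as an engineer would, in place of code of your own. Each camera call takes 0.05 s, during which the arm holds its last target. There are 200 camera calls.

## Working session

There is one attempt and no reset: what is moved stays moved. The work goes in short steps, Python scripts to look and compute and a tool call to move; the robot and the scene stay as the last step left them, time stands still between calls to the robot, and variables do not carry over. Pictures are saved under pics/ and viewed, at most 10 in all, crops included, and the job is handed in when it is done.

Besides the shell and the picture viewer there is one more tool, called after ">>>" as name(argument=value, ...), one argument or row to a line, values as JSON. arm_command: Moves the arm, as the interface text tells. Its arguments: {"type":"object","properties":{"motion":{"type":"array"},"grip_force":{"type":"number"}},"required":["motion"]}

```bash
mkdir -p pics; ls; cat > h.py <<'E'
import numpy as np, cv2
from station import robot, eyes
def grab(n,save=None):
    c=eyes.calibration(n); im,d=eyes.grab_frame(n)
    if save: cv2.imwrite('pics/'+save+'.png',im)
    np.savez('/tmp/'+(save or n)+'.npz',im=im,d=d,K=c['intrinsics'],R=c['R'],t=c['t'])
    return im,d,c
def load(s):
    z=np.load('/tmp/'+s+'.npz'); return z['im'],z['d'],dict(intrinsics=z['K'],R=z['R'],t=z['t'])
def ray(c,u,v,z):
    K,R,t=[np.array(c[k]) for k in('intrinsics','R','t')]
    o=-R.T@t; r=R.T@np.linalg.solve(K,[u,v,1.]); return o+r*(z-o[2])/r[2]
def cloud(d,c):
    K,R,t=[np.array(c[k]) for k in('intrinsics','R','t')]
    v,u=np.mgrid[:d.shape[0],:d.shape[1]]
    p=np.stack([(u-K[0,2])/K[0,0]*d,(v-K[1,2])/K[1,1]*d,d],-1)
    return (p-t.reshape(3))@R
E
python3 - <<'E'
from h import *
np.set_printoptions(precision=3,suppress=True)
a=[grab(n,n+'0') for n in('scene','side','wrist')]
for x in a: print(-np.array(x[2]['R']).T@np.array(x[2]['t']), x[2]['R'][2], x[2]['intrinsics'][0])
s=robot.state();print(s)
cv2.imwrite('pics/m0.png',np.vstack([cv2.resize(a[0][0],(480,300)),cv2.resize(a[1][0],(480,300))]))
E
```

```text
pics
[ 1.396 -0.117  0.781] [-0.778  0.068 -0.624] [470.373   0.    316.919]
[ 0.003 -0.919  1.126] [ 0.339  0.607 -0.719] [509.626   0.    333.563]
[0.14  0.613 0.384] [ 0.228 -0.079 -0.97 ] [286.229   0.    323.714]
{'time': 0.15, 'joint_pos': array([-75.069,  23.589,  -0.73 ,  91.491,   0.321,  64.991,  -4.71 ]), 'qd': array([-0.027, -0.062,  0.061, -0.107, -0.005, -0.091,  0.029]), 'joint_efforts': array([  0.001, -58.833,   0.643, -29.13 ,  -0.054,   0.016,   0.   ]), 'eef_pos': array([0.202, 0.591, 0.404]), 'orientation': array([-179.932,    0.004,  161.164]), 'ft_force': array([-0.312,  0.525,  0.298]), 'moment': array([ 0.023, -0.005,  0.065]), 'grip_force': 0.0, 'width': 1.0027131545453656}
```

View pics/scene0.png

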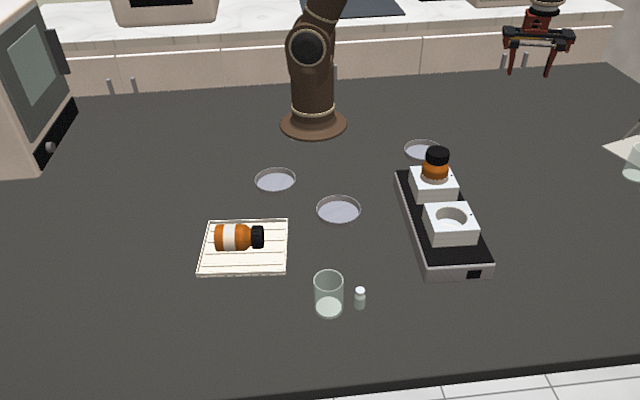

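View pics/side0.png

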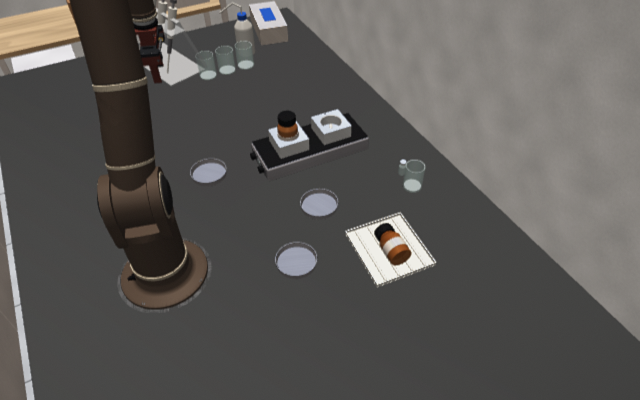

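The scene view shows three dish look-alikes at (275,180), (338,209) and (422,149). It also shows the free well at (451,216), the bottle in use at (436,165), the lying bottle at (238,237), the beaker at (329,295) and the vial at (360,298). In the side view the dishes are at (296,260), (319,203) and (208,171), and the free well is at (331,123). The dish at scene (338,209) = side (319,203) looks farthest from the base, so I'll check that with numbers.

```bash
python3 - <<'E'
from h import *
np.set_printoptions(precision=4,suppress=True)
px={'scene0':dict(d1=(275,180),d2=(338,209),d3=(422,149)),'side0':dict(d1=(296,260),d2=(319,203),d3=(208,171))}
for n in px:
    im,d,c=load(n); P=cloud(d,c)
    print(n)
    for k,(u,v) in px[n].items():
        p=ray(c,u,v,0.012); print(k,p,np.hypot(*p[:2]), 'floor depth z',P[v,u])
    hsv=cv2.cvtColor(im,cv2.COLOR_BGR2HSV)
    # block tops
    w=(P[...,2]>0.100)&(P[...,2]<0.114)&(hsv[...,1]<60)&(hsv[...,2]>120)&(P[...,0]>.2)&(P[...,0]<.95)&(P[...,1]>-.1)&(P[...,1]<.6)
    m=w.astype(np.uint8)
    nn,l,st,ce=cv2.connectedComponentsWithStats(m)
    for i in range(1,nn):
        if st[i,4]>150:
            q=P[l==i]; r=cv2.minAreaRect((q[:,:2]*1000).astype(np.float32)); print('block',ce[i],st[i,4],np.median(q[:,2]),r)
    # amber
    a=((hsv[...,0]<18)&(hsv[...,1]>140)&(hsv[...,2]>60)&(P[...,0]>.3)).astype(np.uint8)
    nn,l,st,ce=cv2.connectedComponentsWithStats(a)
    for i in range(1,nn):
        if st[i,4]>60: q=P[l==i]; print('amber',ce[i],st[i],np.median(q,0),np.percentile(q[:,2],98))
    # tray points
    t=(hsv[...,1]<60)&(hsv[...,2]>150)&(P[...,2]>0.0)&(P[...,2]<.03)&(P[...,1]<-.0)&(P[...,1]>-.6)&(P[...,0]>.3)
    m=t.astype(np.uint8);nn,l,st,ce=cv2.connectedComponentsWithStats(cv2.morphologyEx(m,cv2.MORPH_CLOSE,np.ones((5,5))))
    for i in range(1,nn):
        if st[i,4]>1500: q=P[(l==i)&t]; print('tray',ce[i],st[i,4],cv2.minAreaRect((q[:,:2]*1000).astype(np.float32)))
    for nm,(lo,hi) in dict(bottop=(.055,.08)).items():
        r=(P[...,2]>lo)&(P[...,2]<hi)&(P[...,1]<0.0)&(P[...,1]>-.5)&(P[...,0]>.4)&(P[...,0]<.8)
        q=P[r]; print(nm,len(q),q.mean(0) if len(q) else '', cv2.minAreaRect((q[:,:2]*1000).astype(np.float32)) if len(q) else '')
E
```

```text
scene0
d1 [ 0.3192 -0.1394  0.012 ] 0.3483187792028596 floor depth z [ 0.3106 -0.1396  0.0059]
d2 [0.4694 0.0173 0.012 ] 0.4697002777549237 floor depth z [0.4595 0.0188 0.0038]
d3 [0.2197 0.3093 0.012 ] 0.37942146062307275 floor depth z [0.2048 0.3147 0.0023]
block [433.4886 181.2876] 612 0.10759967964077498 ((490.3852233886719, 248.88650512695312), (99.73686218261719, 104.14756774902344), 87.13375854492188)
block [451.3821 217.2846] 984 0.10730245950333675 ((640.2073974609375, 243.1524658203125), (100.20820617675781, 101.4532470703125), 87.11968994140625)
amber [434.54   170.7457] [422 161  27  19 350] [0.5109 0.2394 0.1392] 0.1512037676029989
amber [218.4236 237.4335] [214 225  10  26 203] [ 0.5896 -0.2746  0.0583] 0.07013979095471672
amber [242.1526 236.9737] [235 224  17  27 380] [ 0.5909 -0.2215  0.0547] 0.06882292153656921
tray [246.0398 251.5519] 3546 ((562.812744140625, -221.0148468017578), (200.5106201171875, 199.5408477783203), 85.06034851074219)
bottop 1050 [ 0.6521 -0.1626  0.0647] ((657.0028686523438, -141.07638549804688), (355.5391540527344, 98.91950988769531), 46.74499
[... 424 characters left out ...]

block [287.7604 137.3514] 313 0.10532284556589899 ((488.61151123046875, 246.87303161621094), (101.003662109375, 99.64588165283203), 87.8399658203125)
amber [287.2222 130.4278] [278 124  19  13 180] [0.4762 0.227  0.1382] 0.15657058606048588
amber [387.2279 236.3603] [380 231  19  16 136] [ 0.5605 -0.2217  0.0588] 0.06851517502759276
amber [398.8715 254.    ] [388 244  23  21 319] [ 0.5591 -0.2822  0.051 ] 0.06793527161255607
tray [388.4678 249.1943] 2764 ((573.5712280273438, -218.23452758789062), (212.11151123046875, 187.9696044921875), 84.80821990966797)
bottop 707 [ 0.6307 -0.1786  0.0638] ((657.0173950195312, -141.9126434326172), (363.9592590332031, 94.69202423095703), 46.76504898071289)
```

Dish distances from the base are d1 0.35, d2 0.47 and d3 0.38 m, so the dish meant is d2 at (0.472, 0.017). Candidates for the well are scene (451,216), which is empty, and (436,175), which holds the bottle in use, so I choose the first. The free well is at about (0.639, 0.243). I'll add a move helper next.

```bash
cat >> h.py <<'E'
from scipy.spatial.transform import Rotation as Ro
def goto(p,rpy=None):
    s=robot.state(); R0=Ro.from_euler('xyz',s['orientation'],degrees=True)
    R1=R0 if rpy is None else Ro.from_euler('xyz',rpy,degrees=True)
    sh=R0.inv().apply(np.array(p)-s['eef_pos'])/.04
    rv=np.degrees((R0.inv()*R1).as_rotvec())/5
    print('t',round(s['time'],2),'eef',np.round(s['eef_pos'],4),np.round(s['orientation'],2),'w',round(s['width'],3),'J7',round(s['joint_pos'][6],1))
    print('row',np.round(sh,3),np.round(rv,3))
E
python3 -c "
from h import *
goto([.62,.243,.40],[180,0,177]);im,d,c=load('scene0');cv2.imwrite('pics/c0.png',cv2.resize(im[130:290,320:520],None,fx=3,fy=3,interpolation=2))"
```

```text
t 0.15 eef [0.2018 0.5914 0.404 ] [-179.93    0.    161.16] w 1.003 J7 -4.7
row [-12.708  -4.867   0.107] [-1.400e-02 -1.000e-03 -3.167e+00]
```

View pics/c0.png

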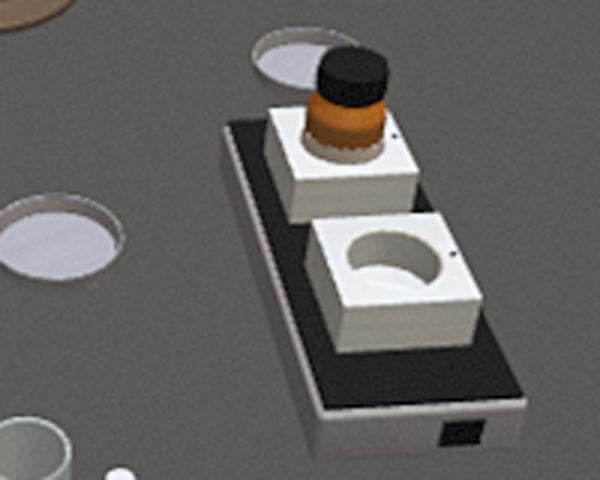

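The crop shows the near block at (395,265) empty, with something pale at the well's floor. The other block holds a bottle. I'll move over the empty block.

>>> arm_command(
  motion=[
    [-12.7, -4.87, 0, 0, 0, -3.17, 1],
    [-12.7, -4.87, 0, 0, 0, -3.17, 1],
    [-12.7, -4.87, 0, 0, 0, -3.17, 1],
    [-12.7, -4.87, 0, 0, 0, -3.17, 1],
    [-12.7, -4.87, 0, 0, 0, -3.17, 1],
    [-12.7, -4.87, 0, 0, 0, -3.17, 1],
    [-12.7, -4.87, 0, 0, 0, -3.17, 1],
    [-12.7, -4.87, 0, 0, 0, -3.17, 1],
    [-12.7, -4.87, 0, 0, 0, -3.17, 1],
    [-12.7, -4.87, 0, 0, 0, -3.17, 1],
  ],
)

```text
time: 1.15
eef_pos: [0.5871, 0.2698, 0.4045]
orientation: [-180.0, -0.0, 177.0]
ft_force: [0.9, 0.3, 0.3]
width: 1.0
grip_force: 0.0
```

>>> arm_command(
  motion=[
    [0, 0, 0, 0, 0, 0, 1],
    [0, 0, 0, 0, 0, 0, 1],
    [0, 0, 0, 0, 0, 0, 1],
    [0, 0, 0, 0, 0, 0, 1],
    [0, 0, 0, 0, 0, 0, 1],
    [0, 0, 0, 0, 0, 0, 1],
    [0, 0, 0, 0, 0, 0, 1],
    [0, 0, 0, 0, 0, 0, 1],
    [0, 0, 0, 0, 0, 0, 1],
    [0, 0, 0, 0, 0, 0, 1],
  ],
)

```text
time: 2.15
eef_pos: [0.5859, 0.2713, 0.4047]
orientation: [180.0, 0.0, 177.0]
ft_force: [0.6, 0.3, -0.0]
width: 1.0
grip_force: 0.0
```

```bash
python3 -c "
from h import *
goto([.62,.243,.40],[180,0,177]);grab('wrist','w1')"
```

```text
t 2.15 eef [0.5859 0.2713 0.4047] [180.     0.   177.01] w 1.0 J7 60.2
row [-0.889 -0.662  0.117] [0.001 0.001 0.002]
```

View pics/w1.png

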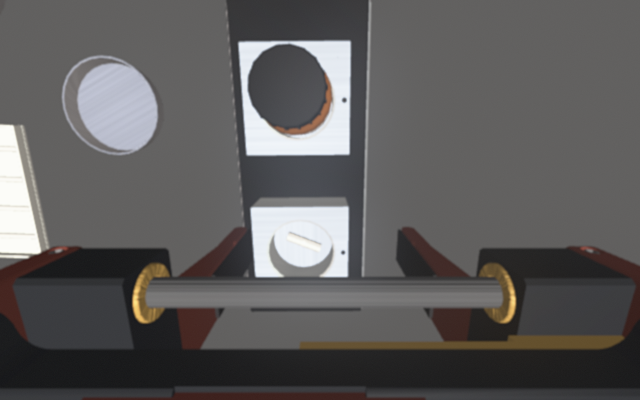

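The wrist view shows the stir bar at (304,241), lying from about (289,235) to (320,248). The free well's rim is centred near (302,250), the bottle in use is at (290,88) and the intended dish is at (110,105).

```bash
python3 - <<'E'
from h import *
np.set_printoptions(precision=4,suppress=True)
im,d,c=load('w1');P=cloud(d,c)
for e in [(289,235),(320,248),(304.5,241.5)]: print(ray(c,*e,.080))
w=(P[...,2]>.100)&(P[...,2]<.112)&(im.min(2)>120); w[:190]=0; w[285:]=0
q=P[w];print(np.median(q[:,2]),cv2.minAreaRect((q[:,:2]*1000).astype(np.float32)))
print('floor/bar z',P[250,285:320:5,2],P[241,304],P[236,292])
a=ray(c,289,235,.08);b=ray(c,320,248,.08);print(np.degrees(np.arctan2(b[1]-a[1],b[0]-a[0])))
# dish
for z in(.003,.02):
  pass
ws=(P[...,2]>.012)&(P[...,2]<.026);ws[:, :50]=0;ws[:,175:]=0;ws[45:165]&=True;ws[165:]=0
(cx,r)=cv2.minEnclosingCircle((P[ws][:,:2]*1000).astype(np.float32));print('dish rim',cx,r,ws.sum())
print('dish floor ray',ray(c,118,107,.003))
goto([.665,.243,.35],[180,0,177])
E
```

```text
[0.6308 0.2307 0.08  ]
[0.6483 0.2648 0.08  ]
[0.6395 0.2477 0.08  ]
0.10731063449379336 ((630.7301635742188, 245.2259063720703), (98.09855651855469, 78.61575317382812), 87.63504791259766)
floor/bar z [0.0707 0.0705 0.071  0.0701 0.0702 0.0707 0.0795] [0.639  0.2471 0.0796] [0.6326 0.2339 0.0789]
62.76858642606875
dish rim (476.9883117675781, 18.431598663330078) 57.37322235107422 1414
dish floor ray [0.4758 0.017  0.003 ]
t 2.2 eef [0.5859 0.2713 0.4046] [180.     0.   177.01] w 0.997 J7 60.2
row [-2.012 -0.604  1.366] [0.    0.    0.002]
```

```bash
python3 -c "
from h import *
goto([.6395,.2475,.33],[180,0,63])"
```

```text
t 2.2 eef [0.5859 0.2713 0.4046] [180.     0.   177.01] w 0.997 J7 60.2
row [-1.37  -0.525  1.866] [ 0.    -0.    22.802]
```

>>> arm_command(
  motion=[
    [-1.37, -0.525, 1.87, 0, 0, 22.8, -0.45],
    [-1.37, -0.525, 1.87, 0, 0, 22.8, -0.45],
    [-1.37, -0.525, 1.87, 0, 0, 22.8, -0.45],
    [-1.37, -0.525, 1.87, 0, 0, 22.8, -0.45],
    [-1.37, -0.525, 1.87, 0, 0, 22.8, -0.45],
    [-1.37, -0.525, 1.87, 0, 0, 22.8, -0.45],
    [-1.37, -0.525, 1.87, 0, 0, 22.8, -0.45],
    [-1.37, -0.525, 1.87, 0, 0, 22.8, -0.45],
    [-1.37, -0.525, 1.87, 0, 0, 22.8, -0.45],
    [-1.37, -0.525, 1.87, 0, 0, 22.8, -0.45],
  ],
)

```text
time: 3.2
eef_pos: [0.6395, 0.2476, 0.3298]
orientation: [180.0, -0.0, 90.7]
ft_force: [-0.9, 0.2, -0.1]
width: 0.277
grip_force: 0.0
```

```bash
python3 -c "
from h import *
goto([.6395,.2475,.33],[180,0,63])"
```

```text
t 3.2 eef [0.6395 0.2476 0.3298] [ 1.800e+02 -1.000e-02  9.072e+01] w 0.277 J7 -10.9
row [-0.002 -0.    -0.004] [-0.000e+00 -1.000e-03  5.544e+00]
```

>>> arm_command(
  motion=[
    [0, 0, 0, 0, 0, 5.54, -0.45],
    [0, 0, 0, 0, 0, 5.54, -0.45],
    [0, 0, 0, 0, 0, 5.54, -0.45],
    [0, 0, 0, 0, 0, 5.54, -0.45],
    [0, 0, 0, 0, 0, 5.54, -0.45],
    [0, 0, 0, 0, 0, 5.54, -0.45],
    [0, 0, 0, 0, 0, 5.54, -0.45],
    [0, 0, 0, 0, 0, 5.54, -0.45],
    [0, 0, 0, 0, 0, 5.54, -0.45],
    [0, 0, 0, 0, 0, 5.54, -0.45],
  ],
)

```text
time: 4.2
eef_pos: [0.6395, 0.2474, 0.3299]
orientation: [-180.0, -0.0, 63.4]
ft_force: [-0.4, -0.5, -0.3]
width: 0.276
grip_force: 0.0
```

```bash
python3 -c "
from h import *
goto([.6395,.2475,.256],[180,0,63]);grab('wrist','w2')
im,d,c=load('w2');P=cloud(d,c)
w=(P[...,2]>.074)&(P[...,2]<.084)&(im.min(2)>120)&(np.hypot(P[...,0]-.6395,P[...,1]-.2475)<.03)
q=P[w];print(w.sum(),q.mean(0),cv2.minAreaRect((q[:,:2]*1000).astype(np.float32)))
v=np.linalg.svd(q[:,:2]-q[:,:2].mean(0),full_matrices=False)[2][0];print(np.degrees(np.arctan2(v[1],v[0])))
w=(P[...,2]>.102)&(P[...,2]<.112)&(np.hypot(P[...,0]-.6395,P[...,1]-.2475)<.09)
q=P[w];print(w.sum(),np.median(q[:,2]),cv2.minAreaRect((q[:,:2]*1000).astype(np.float32)))
"
```

```text
t 4.2 eef [0.6395 0.2474 0.3299] [-1.800e+02 -1.000e-02  6.338e+01] w 0.276 J7 -34.5
row [ 1.000e-03 -1.000e-03  1.847e+00] [-0.001 -0.001  0.077]
557 [0.64133977 0.24669379 0.07938888] ((641.090087890625, 245.8509521484375), (40.368896484375, 10.213297843933105), 63.718692779541016)
-115.40974373845457
7475 0.10718529859664934 ((640.2603149414062, 248.46072387695312), (91.21332550048828, 98.47440338134766), 87.491943359375)
```

View pics/w2.png

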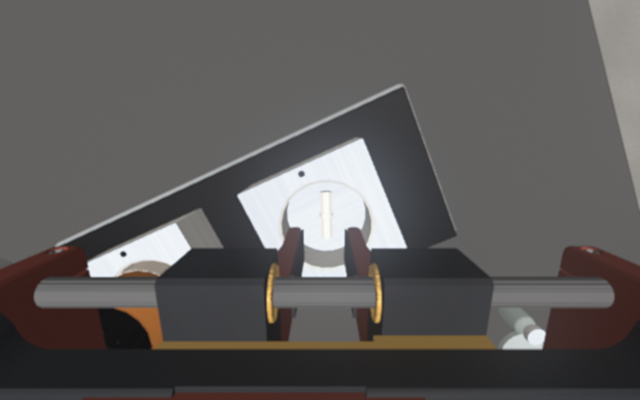

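The bar is vertical in the image at (326,215), between the fingers and parallel to them, inside the well. The refined centre is (0.641, 0.246), turned 63.7°. Descending now.

>>> arm_command(
  motion=[
    [-0.015, 0.05, 0.5, 0, 0, 0, -0.45],
    [-0.015, 0.05, 0.9, 0, 0, 0, -0.45],
    [-0.015, 0.05, 1.2, 0, 0, 0, -0.45],
    [-0.015, 0.05, 1.45, 0, 0, 0, -0.45],
    [-0.015, 0.05, 1.6, 0, 0, 0, -0.45],
    [-0.015, 0.05, 1.7, 0, 0, 0, -0.45],
    [-0.015, 0.05, 1.78, 0, 0, 0, -0.45],
    [-0.015, 0.05, 1.84, 0, 0, 0, -0.45],
    [-0.015, 0.05, 1.88, 0, 0, 0, -0.45],
    [-0.015, 0.05, 1.88, 0, 0, 0, -0.45],
  ],
  grip_force=8,
)

```text
time: 5.25
eef_pos: [0.641, 0.2461, 0.2547]
orientation: [180.0, -0.0, 63.4]
ft_force: [0.3, 0.4, -0.2]
width: 0.274
grip_force: 0.0
```

>>> arm_command(
  motion=[
    [0, 0, 0, 0, 0, 0, -0.7],
    [0, 0, 0, 0, 0, 0, -0.8],
    [0, 0, 0, 0, 0, 0, -0.9],
    [0, 0, 0, 0, 0, 0, -1],
    [0, 0, 0, 0, 0, 0, -1],
    [0, 0, 0, 0, 0, 0, -1],
    [0, 0, 0, 0, 0, 0, -1],
    [0, 0, 0, 0, 0, 0, -1],
    [0, 0, 0, 0, 0, 0, -1],
    [0, 0, 0, 0, 0, 0, -1],
  ],
  grip_force=8,
)

```text
time: 6.25
eef_pos: [0.6411, 0.2461, 0.2548]
orientation: [180.0, -0.0, 63.4]
ft_force: [-0.8, 0.2, 2.2]
width: 0.109
grip_force: 8.0
```

>>> arm_command(
  motion=[
    [0, 0, -0.2, 0, 0, 0, -1],
    [0, 0, -0.5, 0, 0, 0, -1],
    [0, 0, -1, 0, 0, 0, -1],
    [0, 0, -1.6, 0, 0, 0, -1],
    [0, 0, -2.2, 0, 0, 0, -1],
    [0, 0, -2.7, 0, 0, 0, -1],
    [0, 0, -3, 0, 0, 0, -1],
    [0, 0, -3.2, 0, 0, 0, -1],
    [0, 0, -3.2, 0, 0, 0, -1],
    [0, 0, -3.2, 0, 0, 0, -1],
  ],
)

```text
time: 7.25
eef_pos: [0.6408, 0.2461, 0.3819]
orientation: [-180.0, 0.0, 63.4]
ft_force: [1.1, -0.4, -0.5]
width: 0.11
grip_force: 8.0
```

```bash
python3 -c "
from h import *
goto([.476,.0175,.30],[180,0,63])"
```

```text
t 7.25 eef [0.6408 0.2461 0.3819] [-1.7996e+02  4.0000e-02  6.3370e+01] w 0.11 J7 -35.7
row [-6.954 -1.12   2.054] [-0.008  0.009  0.075]
```

>>> arm_command(
  motion=[
    [-6.95, -1.12, 2.05, 0, 0, 0, -1],
    [-6.95, -1.12, 2.05, 0, 0, 0, -1],
    [-6.95, -1.12, 2.05, 0, 0, 0, -1],
    [-6.95, -1.12, 2.05, 0, 0, 0, -1],
    [-6.95, -1.12, 2.05, 0, 0, 0, -1],
    [-6.95, -1.12, 2.05, 0, 0, 0, -1],
    [-6.95, -1.12, 2.05, 0, 0, 0, -1],
    [-6.95, -1.12, 3.3, 0, 0, 0, -1],
    [-6.95, -1.12, 4.1, 0, 0, 0, -1],
    [-6.95, -1.12, 4.1, 0, 0, 0, -1],
  ],
)

```text
time: 8.25
eef_pos: [0.4748, 0.018, 0.2152]
orientation: [-179.7, 0.3, 63.4]
ft_force: [0.1, 0.2, 1.0]
width: 0.11
grip_force: 8.0
```

```bash
python3 -c "
from h import *
im,d,c=grab('wrist','w3');P=cloud(d,c)
w=(P[...,2]>.012)&(P[...,2]<.026)&(np.hypot(P[...,0]-.4765,P[...,1]-.018)<.075)&(np.hypot(P[...,0]-.4765,P[...,1]-.018)>.04)
print(w.sum(),cv2.minEnclosingCircle((P[w][:,:2]*1000).astype(np.float32)))
goto([.4765,.018,.1895])"
```

```text
1943 ((476.4057312011719, 18.285860061645508), 56.945220947265625)
t 8.3 eef [0.4757 0.0177 0.2172] [-179.8     0.2    63.35] w 0.11 J7 -10.6
row [0.018 0.016 0.692] [0. 0. 0.]
```

>>> arm_command(
  motion=[
    [0, 0, 0.25, 0, 0, 0, -1],
    [0, 0, 0.5, 0, 0, 0, -1],
    [0, 0, 0.65, 0, 0, 0, -1],
    [0, 0, 0.7, 0, 0, 0, -1],
    [0, 0, 0.7, 0, 0, 0, -1],
    [0, 0, 0.7, 0, 0, 0, -0.7],
    [0, 0, 0.7, 0, 0, 0, -0.5],
    [0, 0, 0.7, 0, 0, 0, -0.3],
    [0, 0, 0.7, 0, 0, 0, -0.2],
    [0, 0, 0.7, 0, 0, 0, -0.2],
  ],
)

```text
time: 9.3
eef_pos: [0.4764, 0.0177, 0.1907]
orientation: [180.0, -0.0, 63.4]
ft_force: [-1.1, 0.3, 0.1]
width: 0.391
grip_force: 0.0
```

>>> arm_command(
  motion=[
    [0, 0, -0.3, 0, 0, 0, -0.2],
    [0, 0, -1, 0, 0, 0, -0.2],
    [0, 0, -2, 0, 0, 0, 0],
    [0, 0, -3, 0, 0, 0, 1],
    [0, 0, -3.8, 0, 0, 0, 1],
    [0, 0, -4, 0, 0, 0, 1],
    [0, 0, -4, 0, 0, 0, 1],
    [0, 0, -4, 0, 0, 0, 1],
    [0, 0, -4, 0, 0, 0, 1],
    [0, 0, -4, 0, 0, 0, 1],
  ],
)

```text
time: 10.3
eef_pos: [0.476, 0.0176, 0.3495]
orientation: [-179.9, 0.1, 63.4]
ft_force: [0.4, -0.2, -0.2]
width: 0.996
grip_force: 0.0
```

```bash
python3 -c "
from h import *
im,d,c=grab('wrist','w4');P=cloud(d,c)
w=(P[...,2]>.008)&(P[...,2]<.020)&(np.hypot(P[...,0]-.4765,P[...,1]-.018)<.042)
print(w.sum(),P[w].mean(0),cv2.minAreaRect((P[w][:,:2]*1000).astype(np.float32)))
goto([.4765,.018,.1895])"
```

```text
316 [0.47626128 0.01768795 0.01228202] ((476.5362243652344, 17.13040542602539), (40.14149475097656, 10.280619621276855), 63.18535614013672)
t 10.35 eef [0.4761 0.0176 0.3497] [-1.7993e+02  1.0000e-01  6.3350e+01] w 1.003 J7 -21.4
row [0.021 0.009 4.005] [0. 0. 0.]
```

View pics/w4.png

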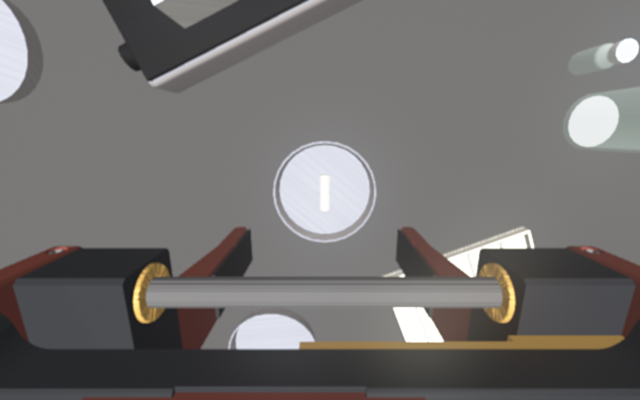

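The bar lies in the middle of the dish at (325,193), let go. Next I'll go over the bottle and measure it.

```bash
python3 -c "
from h import *
goto([.57,-.235,.36],[180,0,86])
im,d,c=load('scene0');print('beaker',ray(c,329,308,0),'vial',ray(c,360,307,0))
for k,e in {'L':(150,240)}.items(): print(k,ray(c,*e,0))"
```

```text
t 10.35 eef [0.4761 0.0176 0.3497] [-1.7993e+02  1.0000e-01  6.3350e+01] w 1.003 J7 -21.4
row [-4.591  4.93  -0.256] [-0.018  0.016 -4.53 ]
beaker [ 0.77336518 -0.04446148  0.        ] vial [0.77875548 0.019769   0.        ]
L [ 0.51209839 -0.45358374  0.        ]
```

>>> arm_command(
  motion=[
    [-4.6, 4.93, -0.25, 0, 0, -4.53, 1],
    [-4.6, 4.93, -0.25, 0, 0, -4.53, 1],
    [-4.6, 4.93, -0.25, 0, 0, -4.53, 1],
    [-4.6, 4.93, -0.25, 0, 0, -4.53, 1],
    [-4.6, 4.93, -0.25, 0, 0, -4.53, 1],
    [-4.6, 4.93, -0.25, 0, 0, -4.53, 1],
    [-4.6, 4.93, -0.25, 0, 0, -4.53, 1],
    [-4.6, 4.93, -0.25, 0, 0, -4.53, 1],
    [-4.6, 4.93, -0.25, 0, 0, -4.53, 1],
    [-4.6, 4.93, -0.25, 0, 0, -4.53, 1],
  ],
)

```text
time: 11.35
eef_pos: [0.5703, -0.2336, 0.3603]
orientation: [-180.0, -0.1, 86.1]
ft_force: [0.2, 0.4, 0.2]
width: 1.0
grip_force: 0.0
```

```bash
python3 - <<'E'
from h import *
np.set_printoptions(precision=4,suppress=True)
im,d,c=grab('wrist','w5');P=cloud(d,c)
goto([.57,-.235,.36],[180,0,86]); print(robot.state()['joint_pos'])
w=(P[...,2]>.045)&(P[...,2]<.075)&(abs(P[...,0]-.575)<.12)&(abs(P[...,1]+.24)<.15)
w=cv2.morphologyEx(w.astype(np.uint8),cv2.MORPH_OPEN,np.ones((3,3)))>0
nn,l,st,ce=cv2.connectedComponentsWithStats(w.astype(np.uint8)); i=1+st[1:,4].argmax(); w=l==i
q=P[w];r=cv2.minAreaRect((q[:,:2]*1000).astype(np.float32));print(w.sum(),ce[i],r,np.percentile(q[:,2],98))
v=np.linalg.svd(q[:,:2]-q[:,:2].mean(0),full_matrices=False)[2][0];v*=np.sign(v[1]);th=np.degrees(np.arctan2(v[1],v[0]));print('axis',th)
# crest line: highest points per slice
s=q[:,:2]@v
for a in np.arange(s.min(),s.max(),.012):
    k=(s>=a)&(s<a+.012); qq=q[k]; t=qq[qq[:,2]>np.percentile(qq[:,2],97)-.004]; print(np.round(a,3),qq[:,2].max(),t.mean(0), im[w][k].mean(0))
E
```

```text
t 11.4 eef [ 0.5703 -0.2337  0.3605] [-179.99   -0.05   86.14] w 0.999 J7 31.1
row [-0.033 -0.005  0.013] [-0.003 -0.01   0.028]
[ -8.5275  28.3205  37.2253  97.5077 -19.2549  60.7275  31.0873]
5648 [323.5579 195.6174] ((571.2402954101562, -228.3883514404297), (109.64277648925781, 60.76796340942383), 84.75330352783203) 0.06815496582708036
axis 84.79850693589398
-0.23 0.06866071583150897 [ 0.5669 -0.2763  0.0663] [ 87.1331 119.2181 162.5397]
-0.218 0.06919131833278869 [ 0.5678 -0.2649  0.0665] [ 98.3431 127.0621 166.5882]
-0.206 0.06977599368438249 [ 0.5688 -0.2531  0.0668] [193.5054 201.7076 207.7589]
-0.194 0.06908508185083154 [ 0.5701 -0.2411  0.0668] [191.2995 199.7216 206.3646]
-0.182 0.06915424113633854 [ 0.5707 -0.2293  0.0663] [ 84.1541 113.6489 158.0933]
-0.17 0.06860208470597406 [ 0.5719 -0.2179  0.0657] [ 82.1809 113.7928 159.4075]
-0.158 0.06391660508113152 [ 0.5724 -0.2085  0.0602] [ 81.8518 111.1146 154.5672]
-0.146 0.06523799559168732 [ 0.5742 -0.1932  0.0616] [82.161  85.9085 88.3136]
-0.134 0.06478714247889797 [ 0.5748 -0.1812  0.0616] [82.5226 84.7973 84.6935]
-0.122 0.06291478532319393 [ 0.5756 -0.1746  0.0606] [88.7677 90.8283 90.0808]
```

View pics/w5.png

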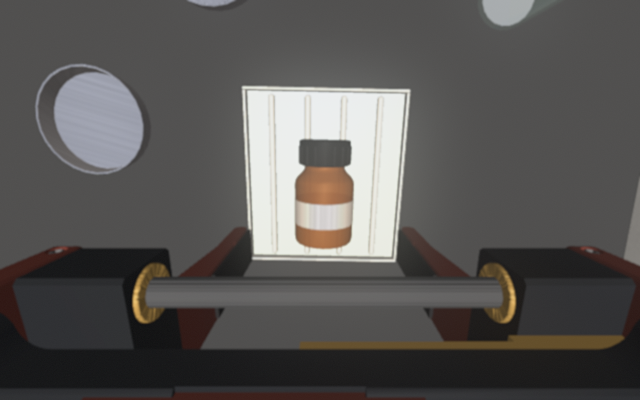

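The wrist view shows the bottle lying in the tray, cap up-image at (325,152) and base at (323,243). Its axis is at 84.8°, its base is at about (0.566,-0.283) and its axis height is 36 mm. Next I'll check the wrist ranges for the upright turn with a quick kinematic model from the readings so far.

```bash
cat > k.py <<'E'
from h import *
from scipy.optimize import least_squares
lo=np.array([-169.25,-16.82,-84.01,7.8,-59.2,7.22,-163.78]);hi=np.array([169.25,113.86,82.57,145.47,239.2,106.19,163.78])
def fk(q,p):
    R=Ro.identity();x=np.zeros(3)
    off=[(0,0,0),(0,0,p[0]),(0,0,0),(p[4],0,p[1]),(p[5],0,p[2]),(0,0,0),(p[6],0,p[3])]
    for i,(a,o) in enumerate(zip(q,off)):
        x=x+R.apply(o); R=R*(Ro.from_euler('z',-a,degrees=True) if i%2==0 else Ro.from_euler('y',a,degrees=True))
    return x,R*Ro.from_euler('z',-90,degrees=True)
S=[([-75.069,23.589,-.73,91.491,.321,64.991,-4.71],[.2018,.5914,.404],[-179.932,.004,161.164]),
   ([-8.5275,28.3205,37.2253,97.5077,-19.2549,60.7275,31.0873],[.5703,-.2337,.3605],[-179.99,-.05,86.14])]
E
python3 - <<'E'
from k import *
np.set_printoptions(precision=3,suppress=True)
for q,x,o in S: print((fk(q,np.zeros(7))[1].inv()*Ro.from_euler('xyz',o,degrees=True)).as_rotvec(degrees=True))
f=lambda p:np.concatenate([fk(q,p)[0]-x for q,x,o in S]+[0.002*(p-[.3,.35,.35,.1,0,0,0])])
r=least_squares(f,[.3,.35,.35,.1,0,0,0]);print(r.x,f(r.x)[:6])
E
```

```text
[   0.       0.001 -180.   ]
[ -0.002  -0.007 179.998]
[-0.732  0.547 -0.638  0.74  -2.36  -0.18  -3.069] [-0.046  0.012  0.     0.     0.001 -0.   ]
```

```bash
cat > k2.py <<'E'
from k import *
import k
P0=np.array([.365,.395,.385,.12,-.02,.02,.05,0.,0,0])
def fk(q,p):
    R=Ro.identity();x=np.zeros(3)
    off=[(0,0,0),(0,0,p[0]),(0,p[7],p[1]),(p[4],0,0),(p[5],p[8],p[2]),(0,0,0),(p[6],p[9],p[3])]
    for i,(a,o) in enumerate(zip(q,off)):
        x=x+R.apply(o); R=R*(Ro.from_euler('z',-a,degrees=True) if i%2==0 else Ro.from_euler('y',a,degrees=True))
    return x,R*Ro.from_euler('z',90,degrees=True)
def fit():
    f=lambda p:np.concatenate([(fk(q,p)[0]-x)*100 for q,x,o in S]+[(p-P0)])
    r=least_squares(f,P0);return r.x,f(r.x)[:3*len(S)]*10
p,res=fit()
def ik(x,R,q0):
    # maximise range margin softly
    def f(q):
        a,B=fk(q,p); m=np.minimum(q-lo,hi-q)
        return np.concatenate([(a-x)*100,(B.inv()*R).as_rotvec()*20,np.clip(12-m,0,None)*.05,(q-q0)*2e-4])
    r=least_squares(f,np.clip(q0,lo+1,hi-1)); a,B=fk(r.x,p)
    return r.x,np.linalg.norm(a-x)*1000,np.degrees((B.inv()*R).magnitude())
def pose(h,tilt,flip,bxyz,back=.163):
    """tool z: horizontal heading h(deg), tilt from down; flip: 0/1 half turn about tool z. bxyz grasp point"""
    R=Ro.from_euler('z',h,degrees=True)*Ro.from_euler('y',-tilt,degrees=True)*Ro.from_euler('x',180,degrees=True)*Ro.from_euler('z',180*flip,degrees=True)
    return np.array(bxyz)-R.apply([0,0,back]),R
E
python3 - <<'E'
from k2 import *
np.set_printoptions(precision=3,suppress=True)
print(p,res)
q0=np.array(S[1][0])
v=np.array([np.cos(np.radians(84.8)),np.sin(np.radians(84.8)),0]); base=np.array([.5663,-.2832,.040])
print('tilt axis check', pose(-95.2,30,0,base)[1].apply([[0,0,1],[1,0,0]]))
for fl in(0,1):
  for tilt in (0,15,30,40):
    for q in (q0,):
        print('grasp',fl,tilt,[np.round(z,1) for z in ik(*pose(-95.2,tilt,fl,base+.045*v),q0+[0,0,0,0,0,0,-180*(fl==1)])])
for nm,b in dict(Rt=[.50,-.43,.05],near=[.5,-.3,.05],L=[.6,.03,.05]).items():
  for h in (-120,-95,-70,-45,0,60,90,120):
    for fl in(0,1):
      best=min((ik(*pose(h,60,fl,b),np.array(s)) for s in([-8,28,37,97,60,60,30],[20,28,0,97,60,60,-100],[20,28,0,97,-30,60,0],[0,60,0,110,150,60,0])),key=lambda z:z[1]+z[2]*3)
      if best[1]<5 and best[2]<3: print(nm,h,fl,[np.round(z,1) for z in best])
E
```

```text
[ 0.301  0.481  0.435  0.184  0.044 -0.054  0.026 -0.02  -0.02  -0.008] [-0.042 -0.006  0.011 -0.011 -0.039 -0.004]
tilt axis check [[-0.045 -0.498 -0.866]
 [-0.078 -0.862  0.5  ]]
grasp 0 0 [array([ 59. ,  50.9, -61.8, 102.7,  52. ,  60.3, 151.8]), np.float64(0.0), np.float64(0.0)]
grasp 0 15 [array([ 26.4,  35.5, -23.2, 107.3,  40.5,  46.7, 151.8]), np.float64(0.0), np.float64(0.0)]
grasp 0 30 [array([ -5.4,  36.5,   7.9, 110.5,  39. ,  42.6, 144.6]), np.float64(0.0), np.float64(0.0)]
grasp 0 40 [array([-14.4,  40.7,  13.5, 111.1,  45.3,  45.9, 134.1]), np.float64(0.0), np.float64(0.0)]
grasp 1 0 [array([ 29.5,  35.4, -15.7, 102.6,  13.1,  43.8,   1.8]), np.float64(0.0), np.float64(0.0)]
grasp 1 15 [array([ 11.6,  33.6,  -3.3, 107.5,  26.2,  41. , -16.6]), np.float64(0.0), np.float64(0.0)]
grasp 1 30 [array([ -5.4,  36.5,   7.9, 110.5,  39. ,  42.6, -35.4]), np.float64(0.0), np.float64(0.0)]
grasp 1 40 [array([-14.4,  40.7,  13.5, 111.1,  45.3,  45.9, -45.9]), np.float64(0.0), np.float64(0.0)]
Rt -120 0 [array([  4.7,  54.3,   8. ,  95.9,  53.3,  69.1, 122.6]), np.float64(0.0), np.
[... 3963 characters left out ...]
 82.6, -72.9, 150.9, 160.1,  90.7, -17.5]), np.float64(0.6), np.float64(0.0)]
L 60 0 [array([ 66.3,  59.9, -53.3, 119.3, -44.6,  23.2,  43.9]), np.float64(0.0), np.float64(0.0)]
L 60 1 [array([  69.8,   63.9,  -59.3,  118.9,  -28.4,   20. , -151. ]), np.float64(0.0), np.float64(0.0)]
L 90 0 [array([ 36.8,  55.5, -23.2,  94.8, -41.1,  63.9,  48.5]), np.float64(0.0), np.float64(0.0)]
L 90 1 [array([  43.4,   58.2,  -33.4,   94.3,  -32.3,   60.2, -138.4]), np.float64(0.0), np.float64(0.0)]
L 120 0 [array([ 23.6,  65.7, -19.5,  68.3, -25.4,  90.2,  48.4]), np.float64(0.0), np.float64(0.0)]
L 120 1 [array([  28.3,   67.6,  -29.3,   67.9,  -18. ,   88.7, -136.9]), np.float64(0.0), np.float64(0.0)]
```

```bash
python3 -c "
from k2 import *
x,R=pose(-95.2,30,1,[.5704,-.2384,.040],.253)
goto(x,R.as_euler('xyz',degrees=True)); print(x,R.as_euler('xyz',degrees=True))"
```

```text
t 11.4 eef [ 0.5703 -0.2337  0.3605] [-1.7999e+02 -5.0000e-02  8.6140e+01] w 0.999 J7 31.1
row [3.042 0.085 2.538] [ 0.067 -6.009  0.262]
[ 0.58186502 -0.11242062  0.25910443] [-180.    30.    84.8]
```

>>> arm_command(
  motion=[
    [1, 0.03, 0.5, 0.03, -2, 0.1, 1],
    [2, 0.06, 1, 0.05, -4, 0.2, 1],
    [3.04, 0.085, 1.8, 0.067, -6.01, 0.26, 1],
    [3.04, 0.085, 2.54, 0.067, -6.01, 0.26, 1],
    [3.04, 0.085, 2.54, 0.067, -6.01, 0.26, 1],
    [3.04, 0.085, 2.54, 0.067, -6.01, 0.26, 1],
    [3.04, 0.085, 2.54, 0.067, -6.01, 0.26, 1],
    [3.04, 0.085, 2.54, 0.067, -6.01, 0.26, 1],
    [3.04, 0.085, 2.54, 0.067, -6.01, 0.26, 1],
    [3.04, 0.085, 2.54, 0.067, -6.01, 0.26, 1],
  ],
)

```text
time: 12.4
eef_pos: [0.5819, -0.1153, 0.2601]
orientation: [179.9, 30.0, 84.5]
ft_force: [0.5, 0.2, -0.6]
width: 0.996
grip_force: 0.0
```

```bash
python3 -c "
from k2 import *
x,R=pose(-95.2,30,1,[.5704,-.2384,.040])
goto(x,R.as_euler('xyz',degrees=True)); q=robot.state()['joint_pos'];print(np.round(q,1),fk(q,p)[0])"
```

```text
t 12.4 eef [ 0.5819 -0.1153  0.2601] [179.87  29.96  84.51] w 0.996 J7 0.0
row [ 0.073 -0.008  2.235] [-0.003 -0.007 -0.049]
[-3.630e+01  4.070e+01  4.980e+01  1.075e+02  1.000e-01  4.330e+01
  0.000e+00] [ 0.58817749 -0.12965512  0.25972189]
```

>>> arm_command(
  motion=[
    [0.07, 0, 0.6, 0, 0, 0, 1],
    [0.07, 0, 1.1, 0, 0, 0, 1],
    [0.07, 0, 1.6, 0, 0, 0, 1],
    [0.07, 0, 2, 0, 0, 0, 1],
    [0.07, 0, 2.2, 0, 0, 0, 1],
    [0.07, 0, 2.23, 0, 0, 0, 1],
    [0.07, 0, 2.23, 0, 0, 0, 0.7],
    [0.07, 0, 2.23, 0, 0, 0, 0.4],
    [0.07, 0, 2.23, 0, 0, 0, 0.2],
    [0.07, 0, 2.23, 0, 0, 0, 0],
  ],
  grip_force=35,
)

```text
time: 13.4
eef_pos: [0.5777, -0.1559, 0.1808]
orientation: [-179.9, 30.0, 84.7]
ft_force: [-3.4, 3.5, 5.8]
width: 0.724
grip_force: 35.0
```

>>> arm_command(
  motion=[
    [0, 0, 0, 0, 0, 0, 0],
    [0, 0, 0, 0, 0, 0, 0],
    [0, 0, 0, 0, 0, 0, 0],
    [0, 0, 0, 0, 0, 0, 0],
    [0.1, 0, -0.17, 0, 0, 0, 0],
    [0.25, 0, -0.43, 0, 0, 0, 0],
    [0.5, 0, -0.87, 0, 0, 0, 0],
    [0.8, 0, -1.4, 0, 0, 0, 0],
    [1, 0, -1.73, 0, 0, 0, 0],
    [1, 0, -1.73, 0, 0, 0, 0],
  ],
)

```text
time: 14.4
eef_pos: [0.5857, -0.0841, 0.221]
orientation: [179.9, 30.0, 84.9]
ft_force: [-0.2, 0.1, -2.8]
width: 0.723
grip_force: 35.0
```

```bash
python3 -c "
from k2 import *
goto([.60,0,.34],[180,0,84.8])
x,R=pose(84.8,60,0,[.60,.03,.11]);print(x)"
```

```text
t 14.4 eef [ 0.5857 -0.0841  0.221 ] [179.86  29.96  84.89] w 0.723 J7 -2.5
row [ 0.357  0.177 -3.64 ] [0.032 5.991 0.025]
[ 0.58720611 -0.11058117  0.1915    ]
```

>>> arm_command(
  motion=[
    [0, 0, -0.7, 0, 0.5, 0, 0],
    [0, 0.05, -1.5, 0, 1.2, 0, 0],
    [0.1, 0.1, -2.3, 0, 2.4, 0, 0],
    [0.2, 0.15, -3, 0, 3.6, 0, 0],
    [0.3, 0.18, -3.4, 0.03, 4.8, 0.02, 0],
    [0.36, 0.18, -3.64, 0.03, 6, 0.02, 0],
    [0.36, 0.18, -3.64, 0.03, 6, 0.02, 0],
    [0.36, 0.18, -3.64, 0.03, 6, 0.02, 0],
    [0.36, 0.18, -3.64, 0.03, 6, 0.02, 0],
    [0.36, 0.18, -3.64, 0.03, 6, 0.02, 0],
  ],
)

```text
time: 15.4
eef_pos: [0.5993, -0.0029, 0.3381]
orientation: [-179.8, 0.2, 84.6]
ft_force: [0.3, 0.5, -3.4]
width: 0.721
grip_force: 35.0
```

```bash
python3 -c "
from k2 import *
x,R=pose(84.8,60,0,[.60,.03,.13])
goto(x,R.as_euler('xyz',degrees=True)); q=robot.state()['joint_pos'];print(np.round(q,1))
im,d,c=grab('wrist','w6');cv2.imwrite('pics/w6.png',im)"
```

```text
t 15.4 eef [ 0.5993 -0.0029  0.3381] [-179.8     0.19   84.57] w 0.721 J7 7.8
row [-2.698 -0.036  3.174] [-1.1000e-02  1.2039e+01 -6.3000e-02]
[-30.9  28.1  36.8 101.2 -19.4  57.4   7.8]
```

View pics/w6.png

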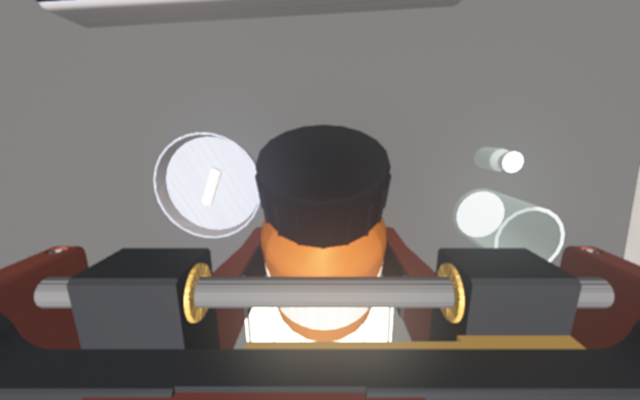

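The wrist view shows the held bottle at (322,230), with the cap raised towards the camera. It has turned somewhat in the grip. I'll measure that tilt.

```bash
python3 -c "
from k2 import *
np.set_printoptions(precision=4,suppress=True)
im,d,c=load('w6');P=cloud(d,c);s=robot.state();R=Ro.from_euler('xyz',s['orientation'],degrees=True)
T=R.inv().apply((P.reshape(-1,3)-s['eef_pos'])).reshape(P.shape)
for v in range(126,275,6): print(v,T[v,322],im[v,322])
"
```

```text
126 [ 0.0692 -0.0004  0.1568] [58 57 57]
132 [ 0.0665 -0.0004  0.1509] [56 54 55]
138 [ 0.0639 -0.0004  0.148 ] [56 54 55]
144 [ 0.0616 -0.0004  0.1423] [54 53 54]
150 [ 0.0593 -0.0004  0.1385] [53 51 53]
156 [ 0.0571 -0.0003  0.1362] [52 50 51]
162 [ 0.0551 -0.0003  0.1323] [53 51 53]
168 [ 0.0532 -0.0003  0.1283] [53 51 52]
174 [ 0.0513 -0.0003  0.1256] [52 51 54]
180 [ 0.0494 -0.0003  0.1233] [53 51 54]
186 [ 0.048  -0.0003  0.1186] [53 51 54]
192 [ 0.0464 -0.0003  0.116 ] [52 51 56]
198 [ 0.0448 -0.0003  0.1141] [53 53 59]
204 [ 0.0433 -0.0003  0.1117] [57 58 64]
210 [ 0.0406 -0.0003  0.1139] [54 55 64]
216 [ 0.0384 -0.0003  0.1142] [55 56 66]
222 [ 0.0358 -0.0003  0.1156] [56 58 70]
228 [ 0.0329 -0.0003  0.1176] [57 60 73]
234 [ 0.0301 -0.0003  0.1192] [57 62 76]
240 [ 0.0272 -0.0003  0.1206] [58 62 78]
246 [ 0.0239 -0.0003  0.1228] [60 64 81]
252 [ 0.0179 -0.0004  0.131 ] [114 195 252]
258 [ 0.0153 -0.0004  0.1307] [113 193 251]
264 [ 0.0127 -0.0004  0.1305] [111 190 251]
270 [ 0.0097 -0.0004  0.131 ] [111 188 250]
```

The cap-face normal is at 29.9° in the tool frame, which is just the grasp tilt, so the bottle hasn't slipped. The grasp point sits 47 mm above the base. I'll turn the remaining 60°.

>>> arm_command(
  motion=[
    [-0.27, 0, 0.32, 0, 1.2, 0, 0],
    [-0.54, 0, 0.63, 0, 2.4, 0, 0],
    [-0.81, 0, 0.95, 0, 3.6, 0, 0],
    [-1.08, 0, 1.27, 0, 4.8, 0, 0],
    [-1.35, 0, 1.59, 0, 6, 0, 0],
    [-1.62, -0.03, 1.9, 0, 7.2, -0.03, 0],
    [-1.89, -0.03, 2.22, 0, 8.4, -0.05, 0],
    [-2.16, -0.03, 2.54, 0, 9.6, -0.06, 0],
    [-2.43, -0.03, 2.86, 0, 10.8, -0.06, 0],
    [-2.7, -0.03, 3.17, 0, 12.04, -0.06, 0],
  ],
)

```text
time: 16.45
eef_pos: [0.5878, -0.1109, 0.2112]
orientation: [179.9, -60.3, 84.9]
ft_force: [0.0, 0.5, -4.0]
width: 0.723
grip_force: 35.0
```

```bash
python3 -c "
from k2 import *
x,R=pose(84.8,60,0,[.60,.03,.13])
goto(x,R.as_euler('xyz',degrees=True)); q=robot.state()['joint_pos'];print(np.round(q,1))"
```

```text
t 16.45 eef [ 0.5878 -0.1109  0.2112] [179.94 -60.26  84.87] w 0.723 J7 52.9
row [ 0.009 -0.016  0.003] [-0.    -0.052  0.007]
[ 23.9  43.9  -5.  100.7 -58.2  71.7  52.9]
```

```bash
python3 -c "
from k2 import *
np.set_printoptions(precision=4,suppress=True)
im,d,c=grab('wrist','w7');P=cloud(d,c)
g=P.reshape(-1,3); k=(g[:,2]>.165)&(abs(g[:,0]-.6)<.05)&(abs(g[:,1]-.03)<.06)&(im.reshape(-1,3).max(1)<100)
q=g[k];print(k.sum(),q.mean(0),q.min(0),q.max(0))
m=abs(q[:,2]-np.median(q[:,2]))<.006;q=q[m];A=np.c_[q[:,:2],np.ones(len(q))];co=np.linalg.lstsq(A,q[:,2],rcond=None)[0];print(co,len(q))
for n in('scene','side'):
    im,d,c=grab(n,n+'7');P=cloud(d,c);k=(P[...,2]>.18)&(P[...,2]<.21)&(np.hypot(P[...,0]-.6,P[...,1]-.03)<.05)&(im.max(2)<90);q=P[k];print(n,len(q),q.mean(0),np.percentile(q[:,2],[50,95]))
    A=np.c_[q[:,:2],np.ones(len(q))];print(np.linalg.lstsq(A,q[:,2],rcond=None)[0])
"
```

```text
23322 [0.5938 0.0033 0.1906] [ 0.55  -0.03   0.165] [0.65   0.0595 0.2023]
[ 0.0108 -0.0296  0.1871] 15608
scene 387 [0.605  0.0266 0.1896] [0.1906 0.1926]
[-0.0925  0.0264  0.2449]
side 6 [0.5725 0.0256 0.1823] [0.182 0.185]
[-1.2372 -0.1123  0.8935]
```

>>> arm_command(
  motion=[
    [-0.2, 0, 0.115, 0, 0, 0, 0],
    [-0.4, 0, 0.23, 0, 0, 0, 0],
    [-0.6, 0, 0.346, 0, 0, 0, 0],
    [-0.8, 0, 0.46, 0, 0, 0, 0],
    [-1, 0, 0.577, 0, 0, 0, 0],
    [-1.1, 0, 0.635, 0, 0, 0, 0],
    [-1.2, 0, 0.693, 0, 0, 0, 0],
    [-1.3, 0, 0.75, 0, 0, 0, 0],
    [-1.3, 0, 0.75, 0, 0, 0, 0],
    [-1.3, 0, 0.75, 0, 0, 0, 0],
  ],
)

```text
time: 17.6
eef_pos: [0.5879, -0.1104, 0.1524]
orientation: [179.9, -60.2, 84.9]
ft_force: [1.0, 0.3, -1.4]
width: 0.724
grip_force: 35.0
```

```bash
python3 -c "
from k2 import *
np.set_printoptions(precision=4,suppress=True)
x,R=pose(84.8,60,0,[.60,.03,.049])
goto(x,R.as_euler('xyz',degrees=True)); q=robot.state()['joint_pos'];print(np.round(q,1))
im,d,c=grab('scene','scene8');P=cloud(d,c);k=(P[...,2]>.10)&(P[...,2]<.15)&(np.hypot(P[...,0]-.6,P[...,1]-.03)<.05)&(im.max(2)<90);q=P[k];print(len(q),q.mean(0),np.percentile(q[:,2],[50,95]))
"
```

```text
t 17.6 eef [ 0.5879 -0.1104  0.1524] [179.92 -60.16  84.86] w 0.724 J7 56.9
row [-0.479 -0.018  0.267] [ 0.006 -0.032  0.006]
[ 25.   49.4  -6.7 100.5 -58.3  68.   56.9]
500 [0.609  0.0314 0.1288] [0.1334 0.1363]
```

>>> arm_command(
  motion=[
    [-0.1, 0, 0.058, 0, 0, 0, 0],
    [-0.2, 0, 0.115, 0, 0, 0, 0],
    [-0.28, 0, 0.162, 0, 0, 0, 0],
    [-0.34, 0, 0.196, 0, 0, 0, 0],
    [-0.38, 0, 0.219, 0, 0, 0, 0],
    [-0.41, 0, 0.237, 0, 0, 0, 0],
    [-0.44, 0, 0.254, 0, 0, 0, 0],
    [-0.46, 0, 0.266, 0, 0, 0, 0],
    [-0.47, 0, 0.271, 0, 0, 0, 0],
    [-0.47, 0, 0.271, 0, 0, 0, 0],
  ],
)

```text
time: 18.65
eef_pos: [0.5879, -0.1102, 0.1307]
orientation: [179.9, -60.1, 84.9]
ft_force: [0.4, -0.0, -2.3]
width: 0.721
grip_force: 35.0
```

>>> arm_command(
  motion=[
    [-0.01, 0, 0.006, 0, 0, 0, 0],
    [-0.02, 0, 0.012, 0, 0, 0, 0],
    [-0.03, 0, 0.017, 0, 0, 0, 0],
    [-0.043, 0, 0.025, 0, 0, 0, 0],
    [-0.043, 0, 0.025, 0, 0, 0, 0],
    [-0.043, 0, 0.025, 0, 0, 0, 0],
    [-0.043, 0, 0.025, 0, 0, 0, 0],
    [-0.043, 0, 0.025, 0, 0, 0, 0],
    [-0.043, 0, 0.025, 0, 0, 0, 0],
    [-0.043, 0, 0.025, 0, 0, 0, 0],
  ],
)

```text
time: 19.65
eef_pos: [0.588, -0.1101, 0.1287]
orientation: [179.9, -60.2, 84.9]
ft_force: [0.6, 0.9, -2.2]
width: 0.719
grip_force: 35.0
```

>>> arm_command(
  motion=[
    [-0.01, 0, 0.006, 0, 0, 0, 0],
    [-0.02, 0, 0.012, 0, 0, 0, 0],
    [-0.03, 0, 0.017, 0, 0, 0, 0],
    [-0.043, 0, 0.025, 0, 0, 0, 0],
    [-0.043, 0, 0.025, 0, 0, 0, 0],
    [-0.043, 0, 0.025, 0, 0, 0, 0],
    [-0.043, 0, 0.025, 0, 0, 0, 0],
    [-0.043, 0, 0.025, 0, 0, 0, 0],
    [-0.043, 0, 0.025, 0, 0, 0, 0],
    [-0.043, 0, 0.025, 0, 0, 0, 0],
  ],
)

```text
time: 20.65
eef_pos: [0.588, -0.1102, 0.1282]
orientation: [179.8, -60.3, 85.0]
ft_force: [-2.3, -3.8, 9.5]
width: 0.726
grip_force: 35.0
```

Contact shows as an upward force, so I'll release and withdraw along the tool.

>>> arm_command(
  motion=[
    [0.015, 0, -0.009, 0, 0, 0, 0],
    [0.015, 0, -0.009, 0, 0, 0, 0.45],
    [0.015, 0, -0.009, 0, 0, 0, 0.5],
    [0.015, 0, -0.009, 0, 0, 0, 0.55],
    [0.015, 0, -0.009, 0, 0, 0, 0.65],
    [0.015, 0, -0.009, 0, 0, 0, 0.8],
    [0.015, 0, -0.009, 0, 0, 0, 1],
    [0.015, 0, -0.009, 0, 0, 0, 1],
    [0.015, 0, -0.009, 0, 0, 0, 1],
    [0.015, 0, -0.009, 0, 0, 0, 1],
  ],
)

```text
time: 21.65
eef_pos: [0.5879, -0.1102, 0.1274]
orientation: [179.9, -60.1, 84.9]
ft_force: [-0.2, -0.4, 0.1]
width: 1.003
grip_force: 0.0
```

>>> arm_command(
  motion=[
    [0, 0, -0.2, 0, 0, 0, 1],
    [0, 0, -0.5, 0, 0, 0, 1],
    [0, 0, -0.9, 0, 0, 0, 1],
    [0, 0, -1.4, 0, 0, 0, 1],
    [0, 0, -1.9, 0, 0, 0, 1],
    [0, 0, -2.4, 0, 0, 0, 1],
    [0, 0, -2.9, 0, 0, 0, 1],
    [0, 0, -3.2, 0, 0, 0, 1],
    [0, 0, -3.2, 0, 0, 0, 1],
    [0, 0, -3.2, 0, 0, 0, 1],
  ],
)

```text
time: 22.65
eef_pos: [0.5777, -0.2207, 0.1911]
orientation: [179.9, -60.2, 84.9]
ft_force: [0.0, 0.5, 0.1]
width: 1.001
grip_force: 0.0
```

```bash
python3 -c "
from k2 import *
np.set_printoptions(precision=4,suppress=True)
im,d,c=grab('scene','scene9');P=cloud(d,c);k=(P[...,2]>.09)&(P[...,2]<.13)&(np.hypot(P[...,0]-.6,P[...,1]-.03)<.06)&(im.max(2)<90);q=P[k];print(len(q),q.mean(0),np.percentile(q[:,2],[50,95]))
t=q[q[:,2]>.106];print(cv2.minEnclosingCircle((t[:,:2]*1000).astype(np.float32)))
goto([.592,-.05,.36],[180,0,84.8]); print(robot.state()['joint_pos'])
cv2.imwrite('pics/c9.png',cv2.resize(im[150:340,200:520],None,fx=2,fy=2))
"
```

```text
431 [0.6096 0.0321 0.1067] [0.1098 0.1124]
((602.307373046875, 32.22435760498047), 27.487245559692383)
t 22.7 eef [ 0.5778 -0.22    0.1909] [179.97 -60.19  84.87] w 1.0 J7 54.4
row [ 5.789 -0.027  1.6  ] [ -0.001 -12.039   0.009]
[ 31.5764  48.4758  -3.2516  93.8989 -51.7661  78.3525  54.3565]
```

View pics/c9.png

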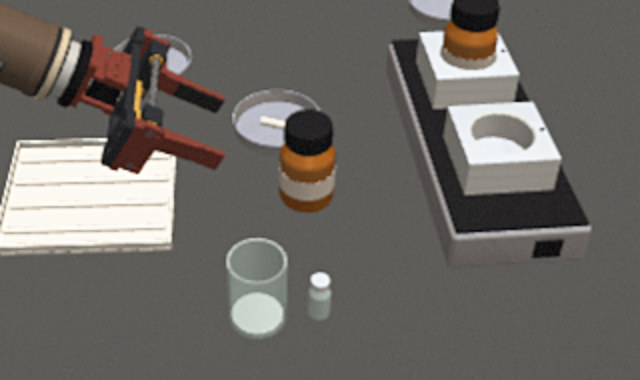

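The bottle stands upright on the bench at crop (307,160), which is world (0.602, 0.032), and the stir bar is still in the dish. Going above it now.

>>> arm_command(
  motion=[
    [1, 0, 0, 0, -1, 0, 1],
    [2, 0, 0.2, 0, -2.5, 0, 1],
    [3, 0, 0.5, 0, -4, 0, 1],
    [4, 0, 0.8, 0, -5.5, 0, 1],
    [5, 0, 1.1, 0, -7, 0, 1],
    [5.8, 0, 1.6, 0, -8.5, 0, 1],
    [5.8, 0, 1.6, 0, -10, 0, 1],
    [5.8, 0, 1.6, 0, -12.04, 0, 1],
    [5.8, 0, 1.6, 0, -12.04, 0, 1],
    [5.8, 0, 1.6, 0, -12.04, 0, 1],
  ],
)

```text
time: 23.7
eef_pos: [0.593, -0.0485, 0.3598]
orientation: [-179.9, -0.1, 85.0]
ft_force: [0.1, -0.5, 0.8]
width: 0.996
grip_force: 0.0
```

```bash
cat > cap.py <<'E'
from k2 import *
np.set_printoptions(precision=4,suppress=True)
def cap(name,guess,z0,z1):
    im,d,c=grab('wrist',name);P=cloud(d,c)
    k=(P[...,2]>z0)&(P[...,2]<z1)&(np.hypot(P[...,0]-guess[0],P[...,1]-guess[1])<.05)&(im.max(2)<110)
    q=P[k];(cx,r)=cv2.minEnclosingCircle((q[:,:2]*1000).astype(np.float32));print('cap',len(q),np.median(q[:,2]),cx,r,q.mean(0)); return q
E
python3 -c "
from cap import *
cap('w10',(.602,.032),.10,.12)
goto([.602,.032,.275],[180,0,84.8]); print(robot.state()['joint_pos'])
"
```

```text
cap 3937 0.11026781002512037 (601.9271240234375, 35.628753662109375) 27.815433502197266 [0.6019 0.0361 0.1102]
t 23.75 eef [ 0.5929 -0.0496  0.3598] [-179.94   -0.13   84.88] w 1.001 J7 1.2
row [2.048 0.045 2.124] [-0.012 -0.026  0.016]
[-10.7193  23.2236  14.4998  99.5485  -6.831   58.1283   1.1537]
```

>>> arm_command(
  motion=[
    [1, 0.03, 0, 0, 0, 0, 1],
    [2.14, 0.045, 0, 0, 0, 0, 1],
    [2.14, 0.045, 0.2, 0, 0, 0, 1],
    [2.14, 0.045, 0.6, 0, 0, 0, 1],
    [2.14, 0.045, 1.1, 0, 0, 0, 1],
    [2.14, 0.045, 1.6, 0, 0, 0, 1],
    [2.14, 0.045, 2, 0, 0, 0, 1],
    [2.14, 0.045, 2.2, 0, 0, 0, 1],
    [2.14, 0.045, 2.3, 0, 0, 0, 1],
    [2.14, 0.045, 2.3, 0, 0, 0, 1],
  ],
)

```text
time: 24.75
eef_pos: [0.6028, 0.0338, 0.2681]
orientation: [-180.0, 0.0, 84.7]
ft_force: [0.1, -0.7, -0.7]
width: 1.001
grip_force: 0.0
```

```bash
python3 -c "
from cap import *
cap('w11',(.602,.036),.10,.12)
goto([.602,.036,.268],[180,0,84.8])
"
```

```text
cap 7095 0.11015194768809208 (602.67919921875, 43.07427978515625) 49.067012786865234 [0.6023 0.043  0.1099]
t 24.8 eef [0.603  0.034  0.2687] [179.95   0.01  84.75] w 1.004 J7 -6.1
row [ 0.047 -0.029  0.017] [ 0.01   0.003 -0.01 ]
```

Correct by 2 mm, grip the cap, then lift.

>>> arm_command(
  motion=[
    [0.05, -0.02, 0, 0, 0, 0, 1],
    [0.05, -0.02, 0, 0, 0, 0, 0.7],
    [0.05, -0.02, 0, 0, 0, 0, 0.5],
    [0.05, -0.02, 0, 0, 0, 0, 0.4],
    [0.05, -0.02, 0, 0, 0, 0, 0.3],
    [0.05, -0.02, 0, 0, 0, 0, 0.25],
    [0.05, -0.02, 0, 0, 0, 0, 0.2],
    [0.05, -0.02, 0, 0, 0, 0, 0.15],
    [0.05, -0.02, 0, 0, 0, 0, 0],
    [0.05, -0.02, 0, 0, 0, 0, 0],
  ],
  grip_force=30,
)

```text
time: 25.8
eef_pos: [0.6021, 0.0366, 0.2684]
orientation: [180.0, 0.0, 84.8]
ft_force: [0.1, 1.2, 1.2]
width: 0.608
grip_force: 30.0
```

>>> arm_command(
  motion=[
    [0, 0, 0, 0, 0, 0, -0.1],
    [0, 0, 0, 0, 0, 0, -0.1],
    [0, 0, -0.1, 0, 0, 0, -0.1],
    [0, 0, -0.3, 0, 0, 0, -0.1],
    [0, 0, -0.7, 0, 0, 0, -0.1],
    [0, 0, -1.3, 0, 0, 0, -0.1],
    [0, 0, -2, 0, 0, 0, -0.1],
    [0, 0, -2.7, 0, 0, 0, -0.1],
    [0, 0, -3.2, 0, 0, 0, -0.1],
    [0, 0, -3.4, 0, 0, 0, -0.1],
  ],
)

```text
time: 26.8
eef_pos: [0.6025, 0.0365, 0.4071]
orientation: [179.7, -0.0, 84.8]
ft_force: [1.6, -0.0, -3.0]
width: 0.606
grip_force: 30.0
```

```bash
python3 -c "
from cap import *
goto([.640,.20,.405],[180,0,84.8]); print(robot.state()['joint_pos'])
for n in ('scene','side'):
    im,d,c=grab(n,n+'12'); P=cloud(d,c);hsv=cv2.cvtColor(im,cv2.COLOR_BGR2HSV)
    a=(hsv[...,0]<18)&(hsv[...,1]>140)&(np.hypot(P[...,0]-.602,P[...,1]-.036)<.06)&(P[...,2]>.1);q=P[a];print(n,len(q),q.min(0),q.max(0),q.mean(0))
"
```

```text
t 26.8 eef [0.6025 0.0365 0.4071] [179.74  -0.    84.79] w 0.606 J7 -8.3
row [4.155 0.562 0.056] [ 0.052 -0.001 -0.002]
[-18.3935  21.3685  13.7808  95.2928  -5.5042  63.7482  -8.3168]
scene 1004 [ 0.5489 -0.0085  0.1406] [0.643  0.0809 0.5545] [0.6238 0.0315 0.2421]
side 776 [ 0.5466 -0.0011  0.1421] [0.6379 0.0711 0.3999] [0.5848 0.0194 0.2838]
```

>>> arm_command(
  motion=[
    [0.9, 0.2, 0, 0, 0, 0, -0.1],
    [1.8, 0.4, 0, 0, 0, 0, -0.1],
    [2.5, 0.56, 0, 0, 0, 0, -0.1],
    [2.9, 0.56, 0, 0, 0, 0, -0.1],
    [2.9, 0.56, 0, 0, 0, 0, -0.1],
    [2.9, 0.56, 0, 0, 0, 0, -0.1],
    [2.9, 0.56, 0, 0, 0, 0, -0.1],
    [2.9, 0.56, 0, 0, 0, 0, -0.1],
    [2.9, 0.56, 0, 0, 0, 0, -0.1],
    [2.9, 0.56, 0, 0, 0, 0, -0.1],
  ],
)

```text
time: 27.9
eef_pos: [0.6349, 0.1495, 0.4046]
orientation: [179.9, 0.0, 84.8]
ft_force: [-0.1, 0.2, -2.7]
width: 0.61
grip_force: 30.0
```

```bash
cat > well.py <<'E'
from k2 import *
np.set_printoptions(precision=4,suppress=True)
def well(n,g=(.640,.245)):
    im,d,c=load(n);P=cloud(d,c)
    rr=np.hypot(P[...,0]-g[0],P[...,1]-g[1])
    top=(abs(P[...,2]-.1072)<.0025)&(rr<.08)
    q=P[top]
    # inner boundary of the top plane: per azimuth the smallest radius
    x=q[:,:2]-g; az=np.degrees(np.arctan2(x[:,1],x[:,0])); r=np.hypot(*x.T); pts=[]
    for a in range(-180,180,6):
        k=(az>=a)&(az<a+6)
        if k.sum()>4:
            j=np.percentile(r[k],3)
            if j<.042: pts.append([j*np.cos(np.radians(a+3)),j*np.sin(np.radians(a+3))])
    pts=np.array(pts); f=least_squares(lambda p:np.hypot(pts[:,0]-p[0],pts[:,1]-p[1])-p[2],[0,0,.035],loss='soft_l1',f_scale=.001)
    rect=cv2.minAreaRect((q[:,:2]*1000).astype(np.float32))
    print(n,'circle',f.x[:2]+g,f.x[2],'n',len(pts),'rms',np.sqrt(np.mean(f.fun**2)),'z',np.median(q[:,2]),'rect',rect)
E
python3 -c "
from well import *
grab('wrist','w13')
for n in('w1','w2','w13','scene0','side0'): well(n)
goto([.640,.246,.405],[180,0,84.8]); print(robot.state()['joint_pos'])
"
```

```text
w1 circle [0.6402 0.2451] 0.03443053217920709 n 49 rms 0.0004173214746963291 z 0.1073593558793099 rect ((630.4140014648438, 245.27418518066406), (98.25917053222656, 77.6025390625), 87.34931182861328)
w2 circle [0.6404 0.2455] 0.03443166086428407 n 49 rms 0.00043571703149170005 z 0.10720614249452566 rect ((640.2514038085938, 248.45709228515625), (91.2069091796875, 98.47235107421875), 87.47108459472656)
w13 circle [0.6404 0.2447] 0.034639655023628854 n 60 rms 0.0003147562454758401 z 0.10726521463748283 rect ((640.4647827148438, 244.95672607421875), (98.31539154052734, 98.33016204833984), 87.45699310302734)
scene0 circle [0.6403 0.2414] 0.03567499142921101 n 60 rms 0.001303764388532455 z 0.1074373036866906 rect ((640.1718139648438, 242.4455108642578), (100.05487823486328, 101.4532470703125), 87.11968994140625)
side0 circle [0.6387 0.2408] 0.03635852317024112 n 12 rms 0.0025685136943891045 z 0.10638732604186381 rect ((636.7297973632812, 239.54946899414062), (102.3409652709961, 100.22362518310547), 86.54776000976562)
t 27.95 eef [0.6349 0.1497 0.4045] [179.95   0.04  84.77] w 0.608 J7 -18.0
row [ 2.408 -0.093 -0.014] [ 0.011  0.009 -0.006]
[-25.9155  26.3476  12.0836  88.0268  -5.7615  66.2043 -17.9588]
```

View pics/w13.png

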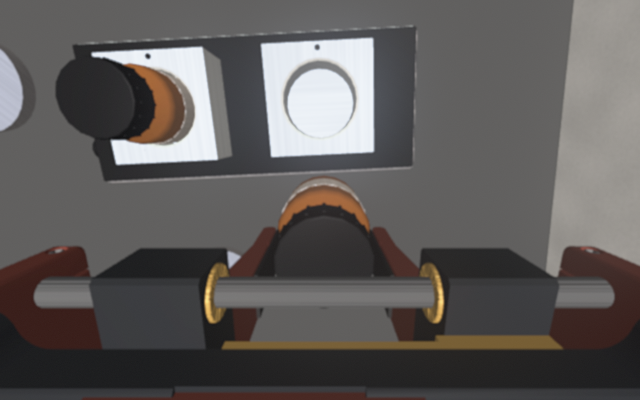

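The last picture shows the free well at (320,102), empty, and the held bottle at (322,230). Circle fits from three wrist views agree on (0.6404, 0.2450). The bottle's offset in the grip is under 1 mm, so I'll move over the well.

>>> arm_command(
  motion=[
    [0.6, -0.02, 0, 0, 0, 0, -0.1],
    [1.2, -0.05, 0, 0, 0, 0, -0.1],
    [1.8, -0.08, 0, 0, 0, 0, -0.1],
    [2.2, -0.09, 0, 0, 0, 0, -0.1],
    [2.4, -0.1, 0, 0, 0, 0, -0.1],
    [2.4, -0.1, 0, 0, 0, 0, -0.1],
    [2.4, -0.1, 0, 0, 0, 0, -0.1],
    [2.4, -0.1, 0, 0, 0, 0, -0.1],
    [2.4, -0.1, 0, 0, 0, 0, -0.1],
    [2.4, -0.1, 0, 0, 0, 0, -0.1],
  ],
)

```text
time: 28.95
eef_pos: [0.6398, 0.2454, 0.4044]
orientation: [179.9, 0.1, 84.8]
ft_force: [-0.9, -0.4, -1.8]
width: 0.609
grip_force: 30.0
```

```bash
python3 -c "
from cap import *
goto([.6406,.2455,.376],[180,0,84.8])"
```

```text
t 28.95 eef [0.6398 0.2454 0.4044] [179.95   0.05  84.75] w 0.609 J7 -25.7
row [0.004 0.02  0.71 ] [ 0.011  0.011 -0.01 ]
```

Lower to just at the rim (base about 0.105), then a little inside.

>>> arm_command(
  motion=[
    [0, 0.02, 0.15, 0.01, 0.01, 0, -0.1],
    [0, 0.02, 0.3, 0.01, 0.01, 0, -0.1],
    [0, 0.02, 0.45, 0.01, 0.01, 0, -0.1],
    [0, 0.02, 0.58, 0.01, 0.01, 0, -0.1],
    [0, 0.02, 0.68, 0.01, 0.01, 0, -0.1],
    [0, 0.02, 0.74, 0.01, 0.01, 0, -0.1],
    [0, 0.02, 0.8, 0.01, 0.01, 0, -0.1],
    [0, 0.02, 0.84, 0.01, 0.01, 0, -0.1],
    [0, 0.02, 0.88, 0.01, 0.01, 0, -0.1],
    [0, 0.02, 0.88, 0.01, 0.01, 0, -0.1],
  ],
)

```text
time: 29.95
eef_pos: [0.6404, 0.2461, 0.3689]
orientation: [-180.0, 0.0, 84.8]
ft_force: [0.4, -0.2, -3.0]
width: 0.61
grip_force: 30.0
```

>>> arm_command(
  motion=[
    [-0.01, 0, 0.06, 0, 0, 0, -0.1],
    [-0.01, 0, 0.12, 0, 0, 0, -0.1],
    [-0.01, 0, 0.18, 0, 0, 0, -0.1],
    [-0.01, 0, 0.24, 0, 0, 0, -0.1],
    [-0.01, 0, 0.3, 0, 0, 0, -0.1],
    [-0.01, 0, 0.36, 0, 0, 0, -0.1],
    [-0.01, 0, 0.42, 0, 0, 0, -0.1],
    [-0.01, 0, 0.48, 0, 0, 0, -0.1],
    [-0.01, 0, 0.54, 0, 0, 0, -0.1],
    [-0.01, 0, 0.6, 0, 0, 0, -0.1],
  ],
)

```text
time: 30.95
eef_pos: [0.6404, 0.2457, 0.3448]
orientation: [-180.0, -0.0, 84.8]
ft_force: [0.2, -0.3, -2.1]
width: 0.606
grip_force: 30.0
```

>>> arm_command(
  motion=[
    [0, 0, 0.03, 0, 0, 0, -0.1],
    [0, 0, 0.06, 0, 0, 0, -0.1],
    [0, 0, 0.08, 0, 0, 0, -0.1],
    [0, 0, 0.1, 0, 0, 0, -0.1],
    [0, 0, 0.11, 0, 0, 0, -0.1],
    [0, 0, 0.12, 0, 0, 0, -0.1],
    [0, 0, 0.13, 0, 0, 0, -0.1],
    [0, 0, 0.14, 0, 0, 0, -0.1],
    [0, 0, 0.14, 0, 0, 0, -0.1],
    [0, 0, 0.14, 0, 0, 0, -0.1],
  ],
)

```text
time: 31.95
eef_pos: [0.6404, 0.2457, 0.3394]
orientation: [-180.0, 0.0, 84.8]
ft_force: [0.3, 0.2, -2.9]
width: 0.611
grip_force: 30.0
```

>>> arm_command(
  motion=[
    [0, 0, 0.005, 0, 0, 0, -0.1],
    [0, 0, 0.01, 0, 0, 0, -0.1],
    [0, 0, 0.015, 0, 0, 0, -0.1],
    [0, 0, 0.02, 0, 0, 0, -0.1],
    [0, 0, 0.025, 0, 0, 0, -0.1],
    [0, 0, 0.03, 0, 0, 0, -0.1],
    [0, 0, 0.03, 0, 0, 0, -0.1],
    [0, 0, 0.03, 0, 0, 0, -0.1],
    [0, 0, 0.03, 0, 0, 0, -0.1],
    [0, 0, 0.03, 0, 0, 0, -0.1],
  ],
)

```text
time: 32.95
eef_pos: [0.6404, 0.2458, 0.3385]
orientation: [-180.0, -0.0, 84.8]
ft_force: [-1.0, -0.5, 2.1]
width: 0.604
grip_force: 30.0
```

Contact with the floor, gently. I'll release slowly and go straight up.

>>> arm_command(
  motion=[
    [0, 0, 0, 0, 0, 0, 0.22],
    [0, 0, 0, 0, 0, 0, 0.26],
    [0, 0, 0, 0, 0, 0, 0.3],
    [0, 0, 0, 0, 0, 0, 0.4],
    [0, 0, 0, 0, 0, 0, 0.6],
    [0, 0, 0, 0, 0, 0, 0.9],
    [0, 0, 0, 0, 0, 0, 1],
    [0, 0, 0, 0, 0, 0, 1],
    [0, 0, 0, 0, 0, 0, 1],
    [0, 0, 0, 0, 0, 0, 1],
  ],
)

```text
time: 33.95
eef_pos: [0.6404, 0.2457, 0.3382]
orientation: [-180.0, -0.0, 84.8]
ft_force: [-0.5, -0.6, 0.2]
width: 1.003
grip_force: 0.0
```

>>> arm_command(
  motion=[
    [0, 0, -0.3, 0, 0, 0, 1],
    [0, 0, -0.7, 0, 0, 0, 1],
    [0, 0, -1.2, 0, 0, 0, 1],
    [0, 0, -1.8, 0, 0, 0, 1],
    [0, 0, -2.4, 0, 0, 0, 1],
    [-1, 0, -2.8, 0, 0, 0, 1],
    [-2, 0, -2.8, 0, 0, 0, 1],
    [-2.5, 0, -2.8, 0, 0, 0, 1],
    [-2.5, 0, -2.8, 0, 0, 0, 1],
    [-2.5, 0, -2.8, 0, 0, 0, 1],
  ],
)

```text
time: 34.95
eef_pos: [0.6313, 0.1467, 0.4505]
orientation: [-180.0, -0.1, 84.8]
ft_force: [-0.1, 1.0, 0.5]
width: 0.998
grip_force: 0.0
```

```bash
python3 -c "
from cap import *
s=robot.state();print(s['eef_pos'],s['ft_force'])
q=cap('w20',(.6404,.245),.165,.20)
A=np.c_[q[:,:2],np.ones(len(q))];m=abs(q[:,2]-np.median(q[:,2]))<.004;print(np.linalg.lstsq(A[m],q[m,2],rcond=None)[0])
im,d,c=grab('scene','s20');P=cloud(d,c)
w=(P[...,2]>.006)&(P[...,2]<.018)&(np.hypot(P[...,0]-.4765,P[...,1]-.016)<.04)&(im.min(2)>200);print('bar',w.sum(),P[w].mean(0))"
```

```text
[0.6313 0.1467 0.4505] [-0.0881  0.9958  0.4561]
cap 0 nan (0.0, 0.0) 0.0 [nan nan nan]
[0. 0. 0.]
bar 40 [0.4764 0.0147 0.0133]
  return _methods._mean(a, axis=axis, dtype=dtype,
  ret = ret.dtype.type(ret / rcount)
cap.py:6: RuntimeWarning: Mean of empty slice.
  q=P[k];(cx,r)=cv2.minEnclosingCircle((q[:,:2]*1000).astype(np.float32));print('cap',len(q),np.median(q[:,2]),cx,r,q.mean(0)); return q
  ret = um.true_divide(
```

```bash
python3 -c "
from cap import *
im,d,c=load('w20');P=cloud(d,c)
K,R,t=c['intrinsics'],c['R'],c['t']
for z in(.18,.15,.107): v=K@(R@np.array([.6404,.245,z])+t);print(z,v[:2]/v[2])
k=(np.hypot(P[...,0]-.6404,P[...,1]-.245)<.06)&(P[...,2]>.16);q=P[k];print(len(q),im[k].mean(0) if len(q) else '')
if len(q):
  m=abs(q[:,2]-np.percentile(q[:,2],90))<.006;print(cv2.minEnclosingCircle((q[m][:,:2]*1000).astype(np.float32)),np.median(q[m][:,2]),np.linalg.lstsq(np.c_[q[m][:,:2],np.ones(m.sum())],q[m][:,2],rcond=None)[0])
"
```

```text
0.18 [323.227   92.9605]
0.15 [323.2461  97.4432]
0.107 [323.2673 102.3833]
15471 [85.6914 84.12   88.3212]
((637.5736083984375, 212.50552368164062), 9.999999747378752e-05) 0.4308578429273702 [0.1892 0.0631 0.2968]
```

```bash
python3 -c "
from cap import *
im,d,c=load('w20');P=cloud(d,c)
for v in range(60,150,8): print(v,P[v,323],im[v,323])
"
```

```text
60 [0.6425 0.2696 0.1808] [121 117 115]
68 [0.6419 0.2638 0.1803] [128 123 122]
76 [0.6414 0.2578 0.1805] [129 125 122]
84 [0.6408 0.2518 0.1807] [131 126 124]
92 [0.6403 0.2456 0.1809] [131 127 124]
100 [0.6397 0.2395 0.1809] [131 127 124]
108 [0.6391 0.2332 0.1809] [131 127 124]
116 [0.6386 0.2269 0.1806] [130 125 123]
124 [0.638  0.2205 0.1808] [126 121 117]
132 [0.6373 0.2142 0.1394] [182 186 204]
140 [0.6365 0.2059 0.1083] [255 254 254]
148 [0.6357 0.1973 0.1082] [255 255 255]
```

The cap top is flat at 0.1807 m, against 0.180 expected when fully home. It is centred on the well, and the bar is in the dish. Handing in.

```bash
python3 -c "
from station import robot
print(robot.hand_in())"
```

```text
the job is handed in; nothing more can be done
None
```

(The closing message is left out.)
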